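# Close a coffee sample carton and hold its closing strip tucked under the lap

### The arm

A 7-joint arm with a two-finger parallel gripper is mounted at the origin on the work surface. World frame = base frame: x ahead of the robot, y to its left, z up, the work surface at z = 0. Lengths are in m, angles in rad, forces in N, time in s.
With the tool pointing down it reaches from about 0.425 to 0.875 m from the base axis. Payload 4.7 kg.
Tool frame: the origin (TCP) lies at the very end of the fingers, on their centre line; the grasp point (between the pads) lies 19 mm behind it; z points along the fingers, y is the line along which they close (so a half turn about z gives the same grasp; the last joint's range is limited). The gripper opens to 87 mm and grips with 3 to 60 N. Pads are 19 mm wide; open, the fingers measure 117 mm over their backs; the gripper's body (75 mm by 190 mm) begins 51 mm behind the grasp point.
Start: joints at [-1.316, 0.321, -0.07, 1.45, 0.023, 1.371, -0.057], TCP at [0.155, 0.631, 0.223] pointing down, gripper open.
Joint ranges: [-2.86, 2.86], [-0.3, 2.09], [-1.38, 1.24], [0.06, 2.45], [-1.56, 4.7], [0.09, 2.05], [-2.69, 2.69]. Speed limits (rad/s): [2.57, 2.57, 3.14, 3.14, 3.14, 3.14, 3.14].

### API

Orientations are given as a rotation vector (axis times angle).
In Python, from bench import ctrl, get_image, job gives the robot as it stands.
- The arm moves only by the shell command python3 -m crank 'ROWS' [FORCE]. ROWS is JSON, a list that holds one entry, the list of rows, each a list of 5 numbers: the shift along the tool's x, y, z in mm, then the turn about the tool's z in rad, then the closure, from -1 (fully open) to 1 (shut), so that 0 is half open. A call has 1 to 10 rows; each row shifts and turns the commanded pose from where the row before left it, along the tool's axes as they then stand; what a row does not reach is not made up. A row lasts 1/12 s, in which the tool goes at most 41.7 mm and 7.16 degrees, less where a joint would pass 70% of its speed; a pose out of reach is approached as far as the arm can. A call with a gripper value outside its range is refused whole. The fingers move at their own pace and stop on an object; FORCE is the grip in N (left out, the last holds). Time passes only in rows, so rows that do not move let the fingers close. It gives the time, the measured TCP pose, the force, the opening and the grip force at its end, in the units of the state.
- ctrl.get_state(): the state, without advancing time (a new reading comes with each control period).
- get_image(name): name is "scene" or "top" or "wrist"; returns a dict with "pixels" (400x640x3 uint8, red, green, blue), "fx", "fy", "cx", "cy" (pixels), "k1" (the pictures are not rectified: a ray, as slopes to the right and down, at radius r is drawn at 1 + k1 r^2 times it, then the intrinsics apply), "T" (4x4, takes a point from camera to world coordinates); the wrist camera has in their place "T_tool_cam" (4x4, takes a point from camera to tool coordinates, whose origin is the TCP and whose axes are the flange's). Camera axes: x right, y down, z forward; pixel columns grow to the right and rows downward; lengths in m; the calibration is good to about 2 mm. A picture is of the moment at which its call begins: read the wrist's pose just before it. There is no depth.
- job.close_job(): hands the job in; it is judged then, once.
The state is a dict: "time": time; "joint_positions": joint angles; "qd": joint speeds; "joint_torque": joint torques, N m; "position": TCP position; "tool_rot": TCP orientation; "ft_force": force on the tool from outside, world axes, zero at the start; "torque": the same for the moment, N m; "grip_width": opening from 0.0 (shut) to 1.0 (fully open); "grip_force": force on a finger pad.
Only numpy, scipy, OpenCV 4.12 (cv2) and the standard library are available. Lean on these libraries where they do the work, as an engineer would, in place of code of your own. Each camera call takes 0.05 s, during which the arm holds its last target. There are 200 camera calls.

### The job

Close the sample carton: fold the white inner flap down first, then the blue outer flap down over it. Then take the orange closing strip by its rib, lay it along the middle of the carton's top and slide its black-banded end about 30 mm under the green lap at the back without lifting the lap. Finish while still holding the strip there, pressed down flat on the carton with a steady, moderate push of about 10 N, and leave everything else on the table where it stands.

Things in the scene. Friction and masses are not known exactly. Their poses are not given: they have to be found in the camera images.
- carton: open-topped cardboard sample carton, fixed to the table (all sizes here in mm), 190 (x, front to back) x 200 (y) footprint; origin under its centre, x towards its back, y to its left, z up. Walls 75 high. A front ledge (x -95 to -65) and a rear deck (x 25 to 95), both over the full width, have their tops at z 84. Two flaps close the opening between them (x -63 to 23). The strip finally lies bridging ledge and deck, over the flaps
- inner_flap (a joint): white flap, 86 (along x) x 100 x 4 thick, hinged along x on the carton's left wall (carton y 100, z 75). 0 = shut, lying level towards -y with its top at z 79; pi/2 = upright; starts 1.1 to 1.5, leaning inwards. Its hinge has slight friction: the flap stays where it is left or sinks slowly; push it over from outside. It lies below the outer flap
- outer_flap (a joint): blue flap, 86 (along x) x 115 x 4 thick, hinged along x on the carton's right wall (carton y -100, z 79). 0 = shut, lying level towards +y over the inner flap, its top at z 83; pi/2 = upright; starts 1.1 to 1.5, leaning inwards. Slight hinge friction, as the inner flap
- lap (a joint): green lapped panel over the rear deck, 60 deep x 140 wide x 4 thick, light (80 g), hinged along y at its rear edge (carton x 93). 0 = at rest, level, its underside 9 above the deck (carton z 93); grows as it is lifted; it stops at 0 by itself and does not press on the deck. A short lip at its free front edge turns upward. A riser under its rear closes the slot at carton x 80
- lap_edge (a point): middle of the lap's free front edge, on its underside, with the lap at rest (carton x 33, y 0, z 93); fixed to the carton, axes as the carton's. The lap covers from here 47 deep to the riser
- strip: loose orange rigid plastic closing strip, plate 150 (x) x 50 (y) x 4 thick, 90 g, lying flat on the table to the left or right of the carton; on its middle stands a grey grip rib 40 (x) x 14 (y), from the plate's top up to 34 above the underside. Origin under its centre; x towards the end with a black band, which goes under the lap
- strip_tip (a point): middle of the strip's black-banded end edge, on the underside (strip x 75, y 0, z 0); axes as the strip's
- tray: loose empty aluminium sample tray, 150 x 90 x 22; origin under its centre. Bystander
- glass_a: empty clear cupping glass, 80 across, 75 high; origin under its centre. Bystander
- glass_b: second empty clear cupping glass, 80 across, 75 high; origin under its centre. Bystander
- ramekin: white ceramic ramekin, 76 across, 50 high; origin under its centre. Bystander
- timer: white kitchen timer, 30 x 70 x 65 high; origin under its centre. Bystander
- jar: amber jar with dark cap, 70 across, 100 high; origin under its centre. Bystander
- spoon: steel cupping spoon, 180 long, lying flat. Bystander
Things that resemble listed ones, but are neither listed nor needed, are in the scene too. Of the things that look like the strip, take the one that is farthest to the robot's right at the start.

How it is judged:
On the way, in this order (a step that is already met when the one before it is completed fails the run):
1. the inner flap is folded shut while the outer flap is still up (value of joint inner_flap below 0.1 rad and value of joint outer_flap above 0.5 rad), for 0.2 s.
2. the outer flap is folded shut over it (value of joint each of inner_flap, outer_flap below 0.1 rad), for 0.2 s.
3. the strip's banded end is under the lap (x of strip_tip in the frame of lap_edge between 0.018 and 0.048 m and y of strip_tip in the frame of lap_edge between -0.018 and 0.018 m and z of strip_tip in the frame of lap_edge below -0.0055 m and angle between the x axis of strip and the x axis of carton, either way round below 0.15 rad), for 0.2 s.
At the end, for the whole second after the job is handed in: Both flaps shut within 0.1 rad; banded end 18-48 mm under the lap, within 18 mm of its middle and 0.15 rad of the carton; strip level (0.04 rad), within 3 mm of the carton, still; lap at rest (under 0.06 rad); fingers press it on the carton with 4-25 N all through the last second (all of step 2 and all of step 3 and value of joint lap below 0.06 rad and angle between strip's own z axis and vertical below 0.04 rad and z of strip in the frame of carton below 0.087 m and linear speed of strip below 0.02 m/s and contact force between strip and carton between 4 and 25 N and contact force between the fingers and strip above 3 N); the arm keeps its last pose, push and grip.
It fails at once if the lap is lifted (more than 0.12 rad, about 7 mm at its edge) (value of joint lap above 0.12 rad).
It fails at once if the outer flap is folded down before the inner one (value of joint outer_flap below 0.4 rad and value of joint inner_flap above 0.4 rad).
It fails at once if a bystander is shifted more than 30 mm (distance of any of tray, glass_a, glass_b, ramekin, timer, jar, spoon from where it was at the start of the episode above 0.03 m).
It also fails if it takes over 72 s, if anything falls off the work surface, if the arm or the gripper's body presses on something with over 40 N, if the wrist force passes 120 N, or if a joint passes its speed limit or range.

## Working session

There is one attempt and no reset: what is moved stays moved. The work goes in short steps, Python scripts to look and compute and a shell command to move; the robot and the scene stay as the last step left them, time stands still between calls to the robot, and variables do not carry over. Pictures are saved under pics/ and viewed, at most 10 in all, crops included, and the job is handed in when it is done.

```bash
ls; mkdir -p pics; cat > h.py <<'E'
import numpy as np, cv2
from bench import ctrl, get_image, job
from scipy.spatial.transform import Rotation as R
def save(n,f):
    s=ctrl.get_state(); d=get_image(n)
    if n=="wrist":
        T=np.eye(4);T[:3,:3]=R.from_rotvec(s["tool_rot"]).as_matrix();T[:3,3]=s["position"];d["T"]=T@np.array(d["T_tool_cam"])
    cv2.imwrite(f"pics/{f}.png",d["pixels"][:,:,::-1]); np.savez(f"pics/{f}.npz",**d); return d
def px2w(f,pts,z):
    d=np.load(f"pics/{f}.npz"); out=[]
    for u,v in pts:
        a=np.array([(u-d["cx"])/d["fx"],(v-d["cy"])/d["fy"]]); r=a.copy()
        for _ in range(20): r=a/(1+d["k1"]*(r@r))
        w=d["T"][:3,:3]@np.array([r[0],r[1],1]); o=d["T"][:3,3]
        out.append(o+w*(z-o[2])/w[2])
    return np.round(np.array(out),4)
def w2px(f,P):
    d=np.load(f"pics/{f}.npz"); q=np.linalg.inv(d["T"])@np.append(P,1); r=q[:2]/q[2]; r=r*(1+d["k1"]*(r@r))
    return np.round([r[0]*d["fx"]+d["cx"],r[1]*d["fy"]+d["cy"]],1)
E
python3 - <<'E'
from h import *
for n in("top","scene"):
    d=save(n,n+"0"); print(n,d["fx"],d["k1"],np.round(d["T"],3).tolist())
s=ctrl.get_state(); print(s)
print(np.round(R.from_rotvec(s["tool_rot"]).as_matrix(),3))
E
```

```text
pics
top 378.1224655216392 -0.06443192192548544 [[-0.003, -0.981, 0.192, 0.371], [-1.0, -0.002, -0.024, 0.079], [0.024, -0.192, -0.981, 0.9], [0.0, 0.0, 0.0, 1.0]]
scene 429.58297308682353 -0.1183523331021329 [[-0.722, 0.465, -0.512, 1.166], [0.692, 0.484, -0.536, 0.72], [-0.002, -0.741, -0.671, 0.919], [0.0, 0.0, 0.0, 1.0]]
{'time': 0.1, 'joint_positions': array([-1.31589333,  0.32176641, -0.07006958,  1.45155533,  0.0225862 ,
        1.37078259, -0.05691425]), 'qd': array([-0.00111418, -0.00268428,  0.00073313, -0.0035676 , -0.00057076,
       -0.00048475,  0.00022974]), 'joint_torque': array([-6.92897938e-04, -4.92574453e+01, -4.06070324e-01, -3.13395846e+01,
       -6.42010057e-02,  3.94835311e-02,  5.81105928e-05]), 'position': array([0.15494762, 0.63075539, 0.22155819]), 'tool_rot': array([-3.77329602e-01, -3.11872412e+00,  2.70285207e-03]), 'ft_force': array([-0.01724165, -0.42991617, -0.91433641]), 'torque': array([-0.00525431, -0.00623262,  0.01187654]), 'grip_force': 0.0, 'grip_width': 1.0001240038061026}
[[-0.971  0.238 -0.   ]
 [ 0.238  0.971 -0.002]
 [-0.    -0.002 -1.   ]]
```

View pics/top0.png

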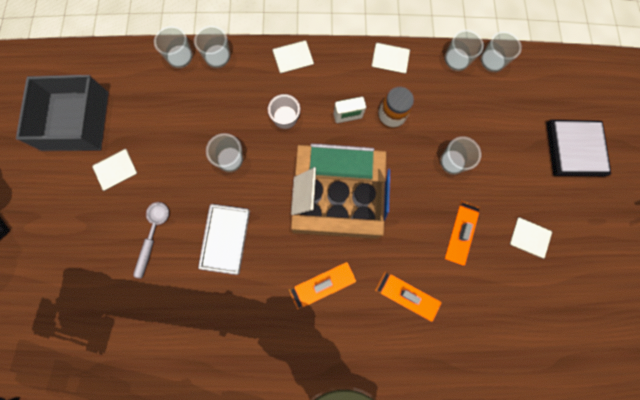

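View pics/scene0.png

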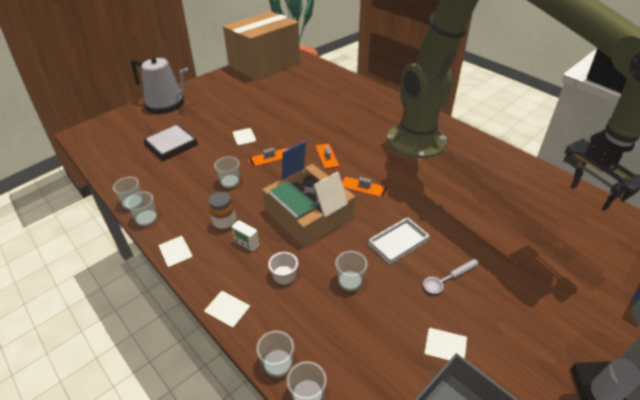

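The top view shows the carton around (340,190): green lap at the back, white flap on the left (305,190), blue flap upright on the right (388,190). Three strips are at (323,285), (410,297) and (462,235). The rightmost one, (462,235), is mine, with its band at about (470,208). I'll enlarge this part.

```bash
python3 - <<'E'
import cv2
a=cv2.imread("pics/top0.png")[130:280,285:485]
cv2.imwrite("pics/topc.png",cv2.resize(a,None,fx=4,fy=4,interpolation=cv2.INTER_CUBIC))
E
```

```text
(no output)
```

View pics/topc.png

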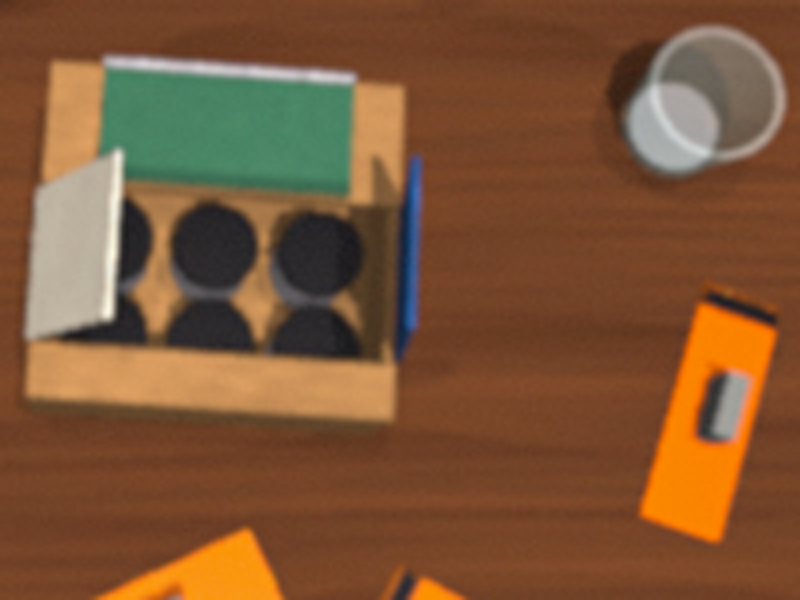

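Measured in the crop: carton top corners at (52,62), (405,85), (397,420) and (26,400). Strip corners at (705,290), (778,318), (718,543) and (640,515), with the band at the top. Blue flap top edge runs (420,157)–(402,358), white flap free edge (121,150)–(105,320).

```bash
python3 - <<'E'
from h import *
f=lambda L:[(285+(x+.5)/4-.5,130+(y+.5)/4-.5) for x,y in L]
def rep(n,P,fr,bk):
    print(n,P[:,:2].tolist(),"sides",[round(float(np.linalg.norm(P[i]-P[(i+1)%4])),4) for i in range(4)],"c",P.mean(0)); 
C=px2w("top0",f([(52,62),(405,85),(397,420),(26,400)]),.084); rep("carton",C,0,0)
ax=(C[0]-C[3])+(C[1]-C[2]); ly=(C[0]-C[1])+(C[3]-C[2]); print("yaw x",np.arctan2(ax[1],ax[0]),"from y",np.arctan2(-ly[0],ly[1]))
L=px2w("top0",f([(103,68),(354,82),(349,194),(100,180)]),.097); rep("lap",L,0,0)
S=px2w("top0",f([(705,290),(778,318),(718,543),(640,515)]),.004); rep("strip",S,0,0)
ax=(S[0]-S[3])+(S[1]-S[2]);print("yaw",np.arctan2(ax[1],ax[0]))
print("rib top c",px2w("top0",f([(735,405)]),.034))
# flaps edges
for n,p in(("blue",[(418,157),(402,358)]),("white",[(121,150),(105,320)])):
    print(n,[px2w("top0",f(p),z).tolist() for z in(.17,.185)])
E
```

```text
carton [[0.6532, 0.1033], [0.6408, -0.0971], [0.4505, -0.0855], [0.4616, 0.1159]] sides [0.2008, 0.1907, 0.2017, 0.192] c [0.551525 0.00915  0.084   ]
yaw x -0.06328276179091341 from y -0.05842025715442789
lap [[0.6453, 0.0745], [0.638, -0.0656], [0.5736, -0.0607], [0.581, 0.0761]] sides [0.1403, 0.0646, 0.137, 0.0643] c [0.609475 0.006075 0.097   ]
strip [[0.5374, -0.2956], [0.5199, -0.3405], [0.384, -0.2926], [0.401, -0.2459]] sides [0.0482, 0.1441, 0.0497, 0.1452] c [ 0.460575 -0.29365   0.004   ]
yaw -0.34416342181209225
rib top c [[ 0.4633 -0.2961  0.034 ]]
blue [[[0.5745, -0.0837, 0.17], [0.4726, -0.0717, 0.17]], [[0.5704, -0.0803, 0.185], [0.4705, -0.0686, 0.185]]]
white [[[0.5775, 0.0659, 0.17], [0.4913, 0.0738, 0.17]], [[0.5732, 0.0661, 0.185], [0.4889, 0.0739, 0.185]]]
```

```bash
cat > st.py <<'E'
from h import *
C=np.array([.5515,.009]);Y=-.061
s=ctrl.get_state();p=s["position"];c,sn=np.cos(Y),np.sin(Y);d=p[:2]-C
M=R.from_rotvec(s["tool_rot"]).as_matrix()
print("t %.2f carton mm"%s["time"],np.round([1e3*(c*d[0]+sn*d[1]),1e3*(-sn*d[0]+c*d[1]),1e3*p[2]],1),"world",np.round(p,4),"tooly-rel %.3f"%(np.arctan2(M[1,1],M[0,1])-np.pi/2-Y),"tilt",np.round(M[:2,2],3),"F",np.round(s["ft_force"],1),"w %.2f gf %.1f"%(s["grip_width"],s["grip_force"]))
E
python3 -m crank '[[[0,0,0,-0.09,1],[0,0,0,-0.09,1],[-15,-17,0,0,1],[-21,-23,0,0,1],[-21,-23,0,0,1],[-21,-23,0,0,1],[-21,-23,0,0,1],[-21,-23,0,0,1],[-21,-23,0,0,1],[-21,-23,0,0,1]]]' 10
python3 -m crank '[[[-21,-23,0,0,1],[-21,-23,0,0,1],[-21,-23,0,0,1],[-21,-23,0,0,1],[-21,-23,0,0,1],[-21,-23,0,0,1],[-21,-23,0,0,1],[-21,-23,0,0,1],[-15,-23,0,0,1],[0,0,0,0,1]]]'
python3 st.py
```

```text
time: 0.93
position: [0.3066, 0.4422, 0.2222]
tool_rot: [-0.095, -3.14, 0.001]
ft_force: [0.8, 0.3, -0.4]
grip_width: 0.325
grip_force: 0.0
time: 1.77
position: [0.4793, 0.2191, 0.2223]
tool_rot: [0.11, 3.138, -0.005]
ft_force: [-0.3, -0.9, 0.0]
grip_width: 0.005
grip_force: 0.0
t 1.77 carton mm [-84.9 205.3 222.3] world [0.4793 0.2191 0.2223] tooly-rel -0.009 tilt [ 0.001 -0.003] F [-0.3 -0.9  0. ] w 0.01 gf 0.0
```

```bash

python3 -m crank '[[[-22,-23,0,0,1],[-22,-23,0,0,1],[-21,-24,12,0,1],[0,0,20,0,1],[0,0,20,0,1],[0,0,20,0,1],[0,0,0,0,1],[0,0,0,0,1]]]'
python3 st.py
python3 -m crank '[[[0,-10,0,0,1],[0,-10,1,0,1],[0,-10,2,0,1],[0,-10,2,0,1],[0,-10,3,0,1],[0,-10,4,0,1],[0,-10,6,0,1],[0,-8,8,0,1],[0,-6,8,0,1],[0,-5,9,0,1]]]'
python3 st.py
```

```text
time: 2.43
position: [0.5355, 0.1523, 0.1496]
tool_rot: [-0.095, -3.138, 0.002]
ft_force: [0.2, 0.5, 0.3]
grip_width: 0.004
grip_force: 0.0
t 2.43 carton mm [-24.7 142.  149.6] world [0.5355 0.1523 0.1496] tooly-rel 0.001 tilt [-0.003 -0.001] F [0.2 0.5 0.3] w 0.00 gf 0.0
time: 3.27
position: [0.5311, 0.0624, 0.1066]
tool_rot: [-0.096, -3.14, 0.0]
ft_force: [-0.8, 0.3, 0.1]
grip_width: 0.007
grip_force: 0.3
t 3.27 carton mm [-23.6  52.1 106.6] world [0.5311 0.0624 0.1066] tooly-rel -0.000 tilt [-0. -0.] F [-0.8  0.3  0.1] w 0.01 gf 0.3
```

```bash

python3 -m crank '[[[0,-3,7,0,1],[0,-3,7,0,1],[0,-1,6,0,1],[0,0,4,0,1],[0,0,2,0,1],[0,0,0,0,1],[0,0,0,0,1],[0,0,0,0,1],[0,0,0,0,1]]]'
python3 st.py
python3 -c "
from h import *
a=save('top','top1');b=save('scene','scene1')
x=a['pixels'][130:280,265:465,::-1];y=b['pixels'][110:260,230:430,::-1]
cv2.imwrite('pics/c1.png',cv2.resize(np.hstack([x,y]),None,fx=2,fy=2,interpolation=cv2.INTER_CUBIC))"
```

```text
time: 4.02
position: [0.5311, 0.0566, 0.082]
tool_rot: [0.095, 3.139, 0.001]
ft_force: [0.4, -0.1, 0.2]
grip_width: 0.006
grip_force: 0.0
t 4.02 carton mm [-23.2  46.3  82. ] world [0.5311 0.0566 0.082 ] tooly-rel 0.001 tilt [0.001 0.   ] F [ 0.4 -0.1  0.2] w 0.01 gf 0.0
```

View pics/c1.png

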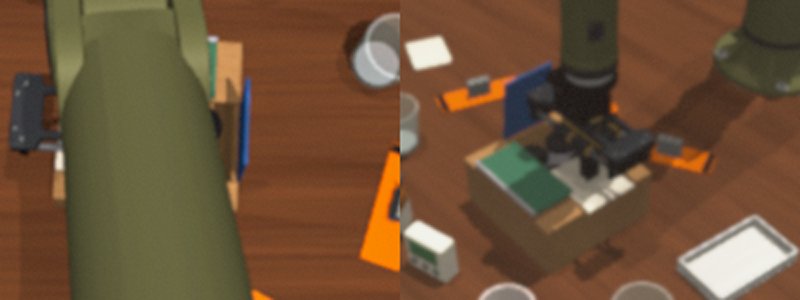

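White inner flap lies flat and the blue one is still upright. Next I press slightly, retreat, and go over to the outer side of the blue flap.

```bash

python3 -m crank '[[[0,0,2,0,1],[0,0,1,0,1],[0,0,0,0,1],[0,0,0,0,1]]]'
python3 -m crank '[[[0,0,-20,0,1],[0,0,-35,0,1],[0,0,-35,0,1],[0,0,-35,0,1],[0,0,-30,0,1],[0,-20,0,0,1],[0,-35,0,0,1],[0,-35,0,0,1],[0,-35,0,0,1],[0,-35,0,0,1]]]'
python3 -m crank '[[[0,-26,0,0,1],[0,0,0,0,1],[0,0,20,0,1],[0,0,30,0,1],[0,0,20,0,1],[0,0,0,0,1],[0,0,0,0,1]]]'
python3 st.py
python3 -c "
from h import *
b=save('scene','scene2')
y=b['pixels'][110:260,230:430,::-1]
cv2.imwrite('pics/c2.png',cv2.resize(y,None,fx=3,fy=3,interpolation=cv2.INTER_CUBIC))"
```

```text
time: 4.45
position: [0.5312, 0.0565, 0.0794]
tool_rot: [0.095, 3.139, 0.001]
ft_force: [-1.7, -0.4, 5.8]
grip_width: 0.009
grip_force: 2.6
time: 5.28
position: [0.5207, -0.1048, 0.2336]
tool_rot: [0.095, 3.14, 0.001]
ft_force: [0.9, -0.1, -0.1]
grip_width: 0.007
grip_force: 0.0
time: 5.87
position: [0.5189, -0.1288, 0.1629]
tool_rot: [-0.095, -3.138, -0.0]
ft_force: [0.1, -0.8, 1.8]
grip_width: 0.006
grip_force: 0.0
t 5.87 carton mm [ -24.2 -139.5  162.9] world [ 0.5189 -0.1288  0.1629] tooly-rel 0.001 tilt [-0.002  0.   ] F [ 0.1 -0.8  1.8] w 0.01 gf 0.0
```

View pics/c2.png

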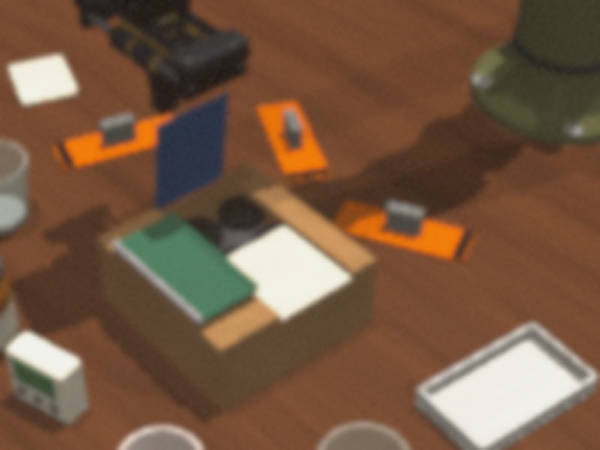

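The white flap is shut, the blue flap is upright and the gripper is outside it. Sweep the blue flap over.

```bash

python3 -m crank '[[[0,10,0,0,1],[0,10,0,0,1],[0,10,0,0,1],[0,12,2,0,1],[0,12,3,0,1],[0,11,6,0,1],[0,10,7,0,1],[0,9,9,0,1],[0,8,10,0,1],[0,6,10,0,1]]]'
python3 -m crank '[[[0,4,10,0,1],[0,3,10,0,1],[0,2,7,0,1],[0,0,4,0,1],[0,0,2,0,1],[0,0,0,0,1],[0,0,0,0,1],[0,0,0,0,1]]]'
python3 st.py
```

```text
time: 6.75
position: [0.5252, -0.0302, 0.1152]
tool_rot: [-0.094, -3.14, -0.0]
ft_force: [0.0, -0.1, 0.9]
grip_width: 0.004
grip_force: 0.2
time: 7.42
position: [0.5264, -0.023, 0.0838]
tool_rot: [0.097, 3.139, -0.0]
ft_force: [-0.3, 0.0, -0.3]
grip_width: 0.004
grip_force: 0.0
t 7.42 carton mm [-23.2 -33.5  83.8] world [ 0.5264 -0.023   0.0838] tooly-rel -0.001 tilt [ 0.001 -0.   ] F [-0.3  0.  -0.3] w 0.00 gf 0.0
```

```bash

python3 -m crank '[[[0,0,1,0,1],[0,0,1,0,1],[0,0,0,0,1],[0,0,0,0,1]]]'
python3 -m crank '[[[0,0,-20,0,1],[0,0,-35,0,1],[0,0,-35,0,1],[0,0,-10,0,1],[5,-30,0,0,0],[6,-35,0,0,0],[6,-35,0,0,0],[6,-35,0,0,0],[6,-35,0,0,0],[6,-35,0,0,0]]]'
python3 -m crank '[[[6,-35,0,0,0],[6,-35,0,0,0],[0,0,0,0.1,0],[0,0,0,0.1,0],[0,0,0,0.083,0],[0,0,20,0,0],[0,0,10,0,0],[0,0,0,0,0],[0,0,0,0,0]]]'
python3 st.py
python3 -c "
from h import *
save('wrist','w3');b=save('scene','scene3')
cv2.imwrite('pics/c3.png',np.vstack([cv2.imread('pics/w3.png')[:,:],b['pixels'][80:280,100:740,::-1] if 0 else np.pad(b['pixels'][90:290,160:480,::-1],((0,0),(0,320),(0,0)))]))"
```

```text
time: 7.75
position: [0.5265, -0.0229, 0.0832]
tool_rot: [0.096, 3.139, 0.001]
ft_force: [-3.6, 0.4, 10.3]
grip_width: 0.002
grip_force: 5.3
time: 8.58
position: [0.4779, -0.2266, 0.1815]
tool_rot: [0.095, 3.139, 0.0]
ft_force: [1.1, 0.4, 0.3]
grip_width: 0.376
grip_force: 0.0
time: 9.33
position: [0.4618, -0.2938, 0.1509]
tool_rot: [-0.537, -3.094, -0.0]
ft_force: [-0.2, -0.0, -0.1]
grip_width: 0.502
grip_force: 0.0
t 9.33 carton mm [ -71.1 -307.7  150.9] world [ 0.4618 -0.2938  0.1509] tooly-rel -0.283 tilt [-0.002  0.001] F [-0.2 -0.  -0.1] w 0.50 gf 0.0
```

View pics/c3.png

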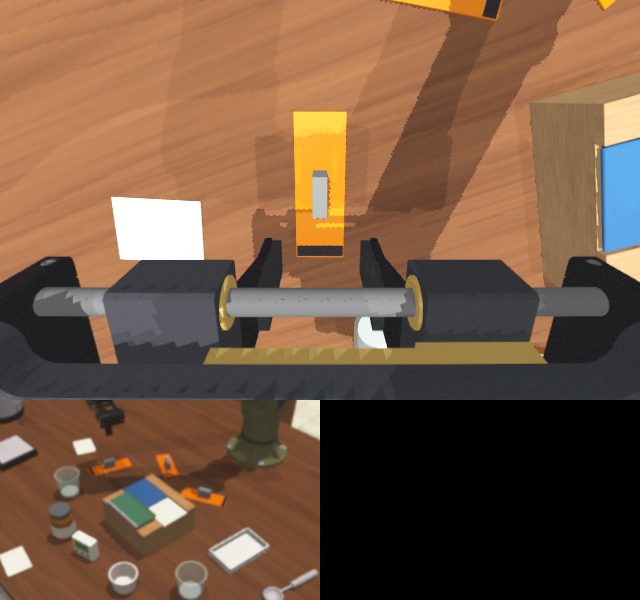

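The wrist picture shows the strip nearly aligned: corners (293,111), (347,111), (343,257), (297,257); rib top (313,176)–(328,218). The scene view confirms both flaps are shut. Next I compute the correction.

```bash
python3 - <<'E'
from h import *
S=px2w("w3",[(297,257),(343,257),(347,111),(293,111)],.004); print(S[:,:2].tolist(),S.mean(0),[np.linalg.norm(S[i]-S[(i+1)%4]).round(4) for i in range(4)])
ax=(S[0]-S[3])+(S[1]-S[2]);yaw=np.arctan2(ax[1],ax[0]);print("yaw",yaw)
r=px2w("w3",[(312,176),(328,176),(328,219),(312,219)],.034);print("rib",r.mean(0),np.linalg.norm(r[0]-r[3]),np.linalg.norm(r[0]-r[1]))
s=ctrl.get_state();M=R.from_rotvec(s["tool_rot"]).as_matrix()
for c in(S.mean(0),r.mean(0)): print("tool shift mm",1e3*M.T@(c-s["position"]))
print("tool x yaw",np.arctan2(-M[1,0],-M[0,0]))
# carton corners in wrist: blue flap near edge and ledge
E
```

```text
[[0.5273, -0.3428], [0.5438, -0.2966], [0.4026, -0.2457], [0.3859, -0.2927]] [ 0.4649  -0.29445  0.004  ] [np.float64(0.0491), np.float64(0.1501), np.float64(0.0499), np.float64(0.15)]
yaw -0.3432480853042047
rib [ 0.4648  -0.29435  0.034  ] 0.040778548282154416 0.014233762678926499
tool shift mm [ -2.06949763   0.65985905 148.02801964]
tool shift mm [ -1.96044323   0.71689454 118.02793874]
tool x yaw -0.3435548339837739
```

```bash

python3 -m crank '[[[-2,0.7,30,0,0],[0,0,35,0,0],[0,0,30,0,0],[0,0,20,0,0],[0,0,15,0,0],[0,0,8,0,0],[0,0,5,0,0],[0,0,0,0,0],[0,0,0,0,0]]]'
python3 st.py
python3 -m crank '[[[0,0,0,0,1],[0,0,0,0,1],[0,0,0,0,1],[0,0,0,0,1],[0,0,0,0,1],[0,0,0,0,1]]]' 40
python3 st.py
```

```text
time: 10.18
position: [0.4653, -0.2946, 0.0095]
tool_rot: [0.537, 3.094, -0.0]
ft_force: [0.9, 0.4, -0.8]
grip_width: 0.497
grip_force: 0.0
t 10.18 carton mm [ -67.5 -308.3    9.5] world [ 0.4653 -0.2946  0.0095] tooly-rel -0.283 tilt [ 0.002 -0.001] F [ 0.9  0.4 -0.8] w 0.50 gf 0.0
time: 10.68
position: [0.4646, -0.2944, 0.0088]
tool_rot: [0.537, 3.095, -0.0]
ft_force: [0.3, -0.7, 1.3]
grip_width: 0.159
grip_force: 40.0
t 10.68 carton mm [ -68.3 -308.1    8.8] world [ 0.4646 -0.2944  0.0088] tooly-rel -0.283 tilt [ 0. -0.] F [ 0.3 -0.7  1.3] w 0.16 gf 40.0
```

```bash

python3 -m crank '[[[0,0,-10,0,1],[0,0,-25,0,1],[0,0,-35,0,1],[0,0,-35,0,1],[0,0,-30,-0.08,1],[0,0,-15,-0.1,1],[0,0,0,-0.103,1],[0,10,0,0,1],[0,25,0,0,1],[0,30,0,0,1]]]'
python3 -m crank '[[[0,30,0,0,1],[0,30,0,0,1],[0,30,0,0,1],[0,30,0,0,1],[0,30,0,0,1],[0,30,0,0,1],[0,30,0,0,1],[0,22,0,0,1],[0,11,0,0,1],[0,0,0,0,1]]]'
python3 -m crank '[[[0,0,0,0,1],[0,0,0,0,1]]]'
python3 st.py; python3 -c "
from h import *
save('wrist','w4')"
```

```text
time: 11.52
position: [0.4672, -0.2297, 0.1582]
tool_rot: [-0.107, -3.138, 0.001]
ft_force: [0.8, 0.3, -1.3]
grip_width: 0.158
grip_force: 40.0
time: 12.35
position: [0.4824, 0.0164, 0.158]
tool_rot: [-0.09, -3.139, -0.0]
ft_force: [1.2, 0.1, -1.1]
grip_width: 0.16
grip_force: 40.0
time: 12.52
position: [0.4829, 0.0114, 0.1584]
tool_rot: [-0.1, -3.139, 0.002]
ft_force: [0.5, -0.7, -0.7]
grip_width: 0.159
grip_force: 40.0
t 12.52 carton mm [-68.6  -1.8 158.4] world [0.4829 0.0114 0.1584] tooly-rel -0.003 tilt [-0.001 -0.001] F [ 0.5 -0.7 -0.7] w 0.16 gf 40.0
```

View pics/w4.png

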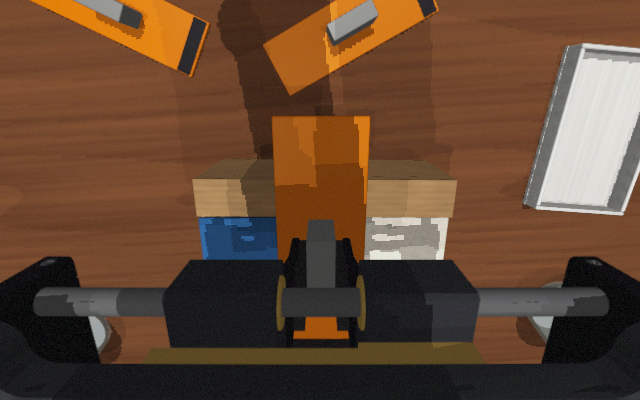

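The strip sits square in the grip. The carton's ledge front edge runs (193,179)–(456,180) and its inner edge is at row 217. The strip's front end is at (273,117)–(370,117). These give a check on carton pose and strip offset.

```bash
python3 - <<'E'
from h import *
L=px2w("w4",[(193,179.5),(456,180),(456,217),(195,217)],.084)
d=L[1]-L[0];print("ledge",L[:,:2].tolist(),np.linalg.norm(d),"yaw",np.arctan2(-d[0],d[1]))
Y=-.061;c,sn=np.cos(Y),np.sin(Y);C=np.array([.5515,.009])
f=lambda p:np.round(1e3*np.array([c*(p[0]-C[0])+sn*(p[1]-C[1]),-sn*(p[0]-C[0])+c*(p[1]-C[1])]),1)
print("carton coords",[f(p) for p in L],"want (-95,-100),(-95,100),(-65,100),(-65,-100)")
S=px2w("w4",[(273,117),(370,117)],.1536);print("strip end",[f(p) for p in S],np.linalg.norm(S[0]-S[1]))
E
```

```text
ledge [[0.4525, -0.0826], [0.4654, 0.1158], [0.4955, 0.1178], [0.4826, -0.0865]] 0.1988189377297847 yaw -0.06492876613447988
carton coords [array([-93.2, -97.5]), array([-92.5, 101.4]), array([-62.5, 105.2]), array([-62.9, -99.5])] want (-95,-100),(-95,100),(-65,100),(-65,-100)
strip end [array([-142.8,  -24.7]), array([-142.6,   24. ])] 0.048798565552688127
```

```bash

python3 -m crank '[[[0,2,15,0,1],[0,1,20,0,1],[0,0,15,0,1],[0,0,9,0,1],[0,0,4,0,1],[0,0,0,0,1],[0,0,0,0,1],[0,0,0,0,1]]]'
python3 st.py
python3 -c "
from h import *
b=save('scene','scene5'); save('top','top5')
y=b['pixels'][150:260,250:370,::-1]
cv2.imwrite('pics/c5.png',cv2.resize(y,None,fx=5,fy=5,interpolation=cv2.INTER_CUBIC))"
```

```text
time: 13.23
position: [0.4842, 0.0161, 0.0965]
tool_rot: [0.096, 3.138, 0.001]
ft_force: [-0.6, -0.5, -1.2]
grip_width: 0.161
grip_force: 40.0
t 13.23 carton mm [-67.6   3.   96.5] world [0.4842 0.0161 0.0965] tooly-rel -0.000 tilt [0.002 0.   ] F [-0.6 -0.5 -1.2] w 0.16 gf 40.0
```

View pics/c5.png

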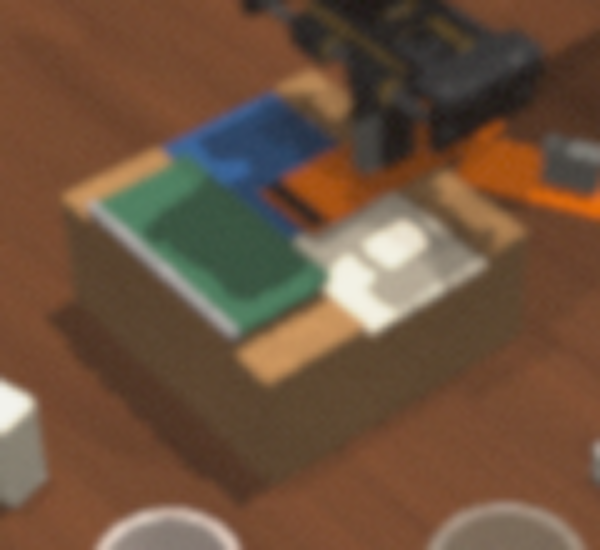

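The black-banded end lies just ahead of the green lap and centred. I lower to feel the contact first.

```bash

python3 -m crank '[[[0,0,2,0,1],[0,0,0,0,1],[0,0,0,0,1]]]'
python3 -m crank '[[[0,0,1,0,1],[0,0,0,0,1],[0,0,0,0,1]]]'
python3 -m crank '[[[0,0,1,0,1],[0,0,0,0,1],[0,0,0,0,1]]]'
```

```text
time: 13.58
position: [0.4834, 0.0164, 0.0936]
tool_rot: [0.095, 3.14, 0.0]
ft_force: [0.5, -0.2, -1.2]
grip_width: 0.159
grip_force: 40.0
time: 13.83
position: [0.4836, 0.0164, 0.0928]
tool_rot: [0.095, 3.14, 0.0]
ft_force: [0.2, 0.6, 0.3]
grip_width: 0.16
grip_force: 40.0
time: 14.08
position: [0.4837, 0.0164, 0.0927]
tool_rot: [0.095, 3.14, 0.001]
ft_force: [-3.7, -0.1, 7.8]
grip_width: 0.158
grip_force: 40.0
```

```bash

python3 -m crank '[[[0,0,-2,0,1],[0,0,0,0,1],[-4,-1,0,0,1],[-4,0,0,0,1],[-4,0,0,0,1],[-4,0,0,0,1],[-4,0,0,0,1],[-4,0,0,0,1],[-4,0,0,0,1],[-2,0,0,0,1]]]'
python3 st.py
python3 -m crank '[[[-4,0,0,0,1],[-4,0,0,0,1],[-4,0,0,0,1],[-4,0,0,0,1],[-4,0,0,0,1],[-4,0,0,0,1],[-4,0,0,0,1],[-1,0,0,0,1],[0,0,0,0,1],[0,0,0,0,1]]]'
python3 st.py
python3 -c "
from h import *
b=save('scene','scene6'); save('wrist','w6')
y=b['pixels'][150:260,250:370,::-1]
cv2.imwrite('pics/c6.png',cv2.resize(y,None,fx=5,fy=5,interpolation=cv2.INTER_CUBIC))"
```

```text
time: 14.92
position: [0.514, 0.0134, 0.0935]
tool_rot: [0.096, 3.14, -0.0]
ft_force: [0.8, 1.6, -0.8]
grip_width: 0.158
grip_force: 40.0
t 14.92 carton mm [-37.7   2.1  93.5] world [0.514  0.0134 0.0935] tooly-rel 0.000 tilt [ 0. -0.] F [ 0.8  1.6 -0.8] w 0.16 gf 40.0
time: 15.75
position: [0.5421, 0.0117, 0.0935]
tool_rot: [-0.095, -3.14, 0.0]
ft_force: [-0.1, -0.1, -1.1]
grip_width: 0.154
grip_force: 40.0
t 15.75 carton mm [-9.5  2.1 93.5] world [0.5421 0.0117 0.0935] tooly-rel 0.000 tilt [-0. -0.] F [-0.1 -0.1 -1.1] w 0.15 gf 40.0
```

View pics/c6.png

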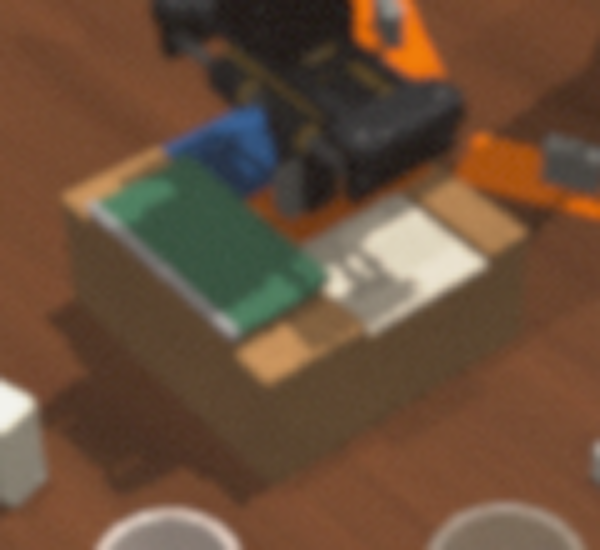

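The band is under the lap, the lap is at rest and all forces are near zero. Now I press down to about 10 N.

```bash

python3 -m crank '[[[0,0,1,0,1],[0,0,0,0,1],[0,0,0.5,0,1],[0,0,0,0,1],[0,0,0,0,1]]]'
python3 -m crank '[[[0,0,0.5,0,1],[0,0,0,0,1],[0,0,0,0,1],[0,0,0,0,1]]]'
python3 -m crank '[[[0,0,0,0,1],[0,0,0,0,1],[0,0,0,0,1],[0,0,0,0,1],[0,0,0,0,1],[0,0,0,0,1]]]'; python3 st.py
```

```text
time: 16.27
position: [0.5423, 0.0118, 0.0928]
tool_rot: [0.095, 3.14, 0.001]
ft_force: [-4.2, -0.2, 4.5]
grip_width: 0.159
grip_force: 40.0
time: 16.6
position: [0.5422, 0.0118, 0.0928]
tool_rot: [0.095, 3.14, 0.001]
ft_force: [-4.1, -0.5, 7.6]
grip_width: 0.16
grip_force: 40.0
time: 17.1
position: [0.5422, 0.0118, 0.0928]
tool_rot: [0.095, 3.14, 0.001]
ft_force: [-3.5, -0.2, 8.5]
grip_width: 0.162
grip_force: 40.0
t 17.10 carton mm [-9.4  2.2 92.8] world [0.5422 0.0118 0.0928] tooly-rel 0.000 tilt [0.    0.001] F [-3.5 -0.2  8.5] w 0.16 gf 40.0
```

```bash

python3 -m crank '[[[0,0,0,0,1],[0,0,0,0,1],[0,0,0,0,1],[0,0,0,0,1],[0,0,0,0,1],[0,0,0,0,1],[0,0,0,0,1],[0,0,0,0,1]]]'
python3 -c "
from h import *
save('wrist','w7')"
```

```text
time: 17.77
position: [0.5422, 0.0118, 0.0928]
tool_rot: [0.095, 3.14, 0.001]
ft_force: [-4.7, 0.3, 9.0]
grip_width: 0.156
grip_force: 40.0
```

View pics/w7.png

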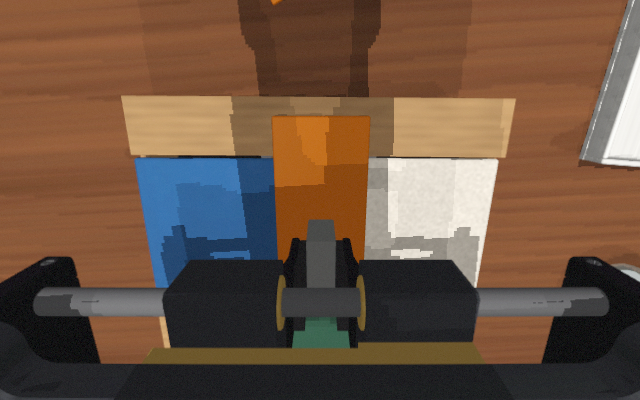

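The strip lies square and centred (front end at row 116; ledge front edge at row 97, ledge spanning columns 123–515). Its end is about 9.5 mm behind the ledge front, which puts the tip about 31 mm under the lap. The push is steady at 9 N, so I hand in.

```bash
python3 -c "
from bench import job
print(job.close_job())"
```

```text
the job is handed in; nothing more can be done
None
```

The job is handed in: the carton is closed, inner flap first and then the outer. The rightmost strip is held with its banded end about 31 mm under the resting lap, pressed down at about 9 N, and no bystander was touched as far as I could see; the hand-in did not report a verdict.

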